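# Screw down the lid of the carry box on the stoep shelf

## Task

Take the orange-handled screwdriver out of its pale wooden stand, seat its blade in the slot of the brass screw on the carry box's lid, and keep it pressed down against the spring while you turn the screw clockwise until it stops. Then stand the screwdriver upright in the pale wooden stand again, all the way down, and let go.

Things in the scene. Friction and masses are not known exactly. Their poses are not given: they have to be found in the camera images.
- driver_grip (a point): Centre of the orange screwdriver's upright handle, 24 x 24 mm square, 90 mm tall. Below it a round black guard (50 mm across, underside 49 mm below this point), a 10 mm shank and a flat blade 20 mm wide, 4 mm thick, its tip 119 mm below this point. z: up the handle; x: along the blade's width; x, y square to the handle's faces. About 150 g. The green round-handled dibber is a bystander.
- stand_mouth (a point): Centre of the 36 x 36 mm through hole at the top of the pale wooden stand, a fixed block 80 x 80 mm, 85 mm tall. z up, x and y along its sides. The screwdriver hangs here, its guard resting on the top, its handle's centre 49 mm above this point. The same block in dark wood, holding the dibber, stands at least 130 mm away in y.
- screw_slot (a point): Floor centre of the slot in the 44 mm brass screw on the carry box's blue lid, 5 mm above the lid, 87 mm above the shelf. Slot 9 mm wide (flanks open upward to 17 mm), 34 long, 9 deep; rim 11 mm above its floor. x runs along the slot and turns with the screw; z up. Sprung: sinks up to 5 mm, 3 N to start, 10 N fully; springs back. Keep it sunk at least 1 mm while turning.
- screw (a joint): Angle of the screw, rad, growing clockwise seen from above: 0 to 0.3 at the start (loose), 1.2 at its stop (home). Friction about 0.06 N m; it stays where it is left. The blade has about 0.25 rad of play in the slot either way, so the driver must turn that much further than the screw.

How it is judged:
By the outcome, as a careful person would: the job done as asked, in the order asked, and still so for the second after the job is handed in, with the robot touching nothing.
It also fails if it takes over 51 s, if anything falls off the work surface, if the arm or the gripper's body presses on something with over 40 N, if the wrist force passes 120 N, or if a joint passes its speed limit or range.

## Robot

A 6-joint arm with a two-finger parallel gripper is mounted at the origin on the work surface. World frame = base frame: x ahead of the robot, y to its left, z up, the work surface at z = 0. Lengths are in m, angles in rad, forces in N, time in s.
With the tool pointing down it reaches from about 0.25 to 0.725 m from the base axis. Payload 4 kg.
Tool frame: the origin (TCP) lies midway between the tips of the shut fingers; the grasp point (between the pads) lies bot.tcp_to_grasp behind it (bot.tcp_to_grasp is the distance from the TCP to the grasp point, in m); z points along the fingers, y is the line along which they close (so a half turn about z gives the same grasp; the last joint's range is limited). The gripper opens to 85 mm and grips with 20 to 120 N. Pads are 22 mm wide; open, the fingers measure 114 mm over their backs; the gripper's body (76 mm by 85 mm) begins 54 mm behind the grasp point. The pads swing forward as they close: fully open they stand 13 mm farther back than shut.
Start: joints at [-1.297, 0.241, 0.005, 1.335, 0, 1.571], TCP at [0.135, -0.481, 0.231] pointing down, gripper open.
Joint ranges: [-2.72, 2.72], [-1.05, 1.87], [-1.09, 1.28], [-1.99, 2.15], [-1.42, 1.44], [-3.14, 3.14]. Speed limits (rad/s): [2.79, 2.79, 3.14, 3.14, 3.14, 3.14].

## Interface

Orientations are given as a unit quaternion [x, y, z, w].
In Python, from workcell import readout, camera, bot gives the robot as it stands. The module is installed in compiled form; this text tells all that it offers.
- The arm moves only by the tool jog_arm, never from a script. Its argument "motion" is a list of rows, each an object of numbers: "x", "y", "z": the shift along the tool's x, y, z in mm; "spin": the turn about the tool's z in degrees; "fingers": the closure, from -1 (fully open) to 1 (shut). A call has 1 to 8 rows; each row is the pose to reach, as a shift and turn from the pose commanded when the call began, along the tool's axes at that moment; what a row does not reach only later rows make up. A row lasts 1/8 s, in which the tool goes at most 62.5 mm and 10.7 degrees, less where a joint would pass 70% of its speed; a pose out of reach is approached as far as the arm can. A call with a gripper value outside its range is refused whole. The fingers move at their own pace and stop on an object; the grip force is fixed at half the most. Time passes only in rows, so rows that repeat a pose let the fingers close. It gives the time, the measured TCP pose, the force, the opening and the grip force at its end, in the units of the state.
- readout.get_obs(): the state, without advancing time (a new reading comes with each control period).
- camera(name): name is "scene" or "top" or "wrist"; returns a dict with "pixels" (420x560x3 uint8, red, green, blue), "K" (3x3 intrinsics, pixels), "rvec" (rotation vector, rad) and "tvec" (3), from world to camera coordinates, as OpenCV has them. Camera axes: x right, y down, z forward; pixel columns grow to the right and rows downward; lengths in m; the calibration is good to about 2 mm. A picture is of the moment at which its call begins. There is no depth.
- bot.job_done(): hands the job in; it is judged then, once.
The state is a dict: "clock": time; "joint_pos": joint angles; "joint_vel": joint speeds; "tau": joint torques, N m; "eef_pos": TCP position; "tool_rot": TCP orientation; "ft_force": force on the tool from outside, world axes, zero at the start; "ft_torque": the same for the moment, N m; "grip_width": finger opening in m; "grasp_force": force on a finger pad.
Only numpy, scipy, OpenCV 4.12 (cv2) and the standard library are available. Lean on these libraries where they do the work, as an engineer would, in place of code of your own. Each camera call takes 0.05 s, during which the arm holds its last target. There are 200 camera calls.

## Working session

There is one attempt and no reset: what is moved stays moved. The work goes in short steps, Python scripts to look and compute and a tool call to move; the robot and the scene stay as the last step left them, time stands still between calls to the robot, and variables do not carry over. Pictures are saved under pics/ and viewed, at most 10 in all, crops included, and the job is handed in when it is done.

Besides the shell and the picture viewer there is one more tool, called after "Call:" by a JSON object that holds its "op" and its "data". jog_arm: Moves the arm, as the interface text tells. Its arguments: {"type":"object","properties":{"motion":{"type":"array"}},"required":["motion"]}

```bash
mkdir -p pics; cat > h.py <<'E'
import numpy as np, cv2
from workcell import readout, camera, bot
def ray(c,uv):
    R=cv2.Rodrigues(np.array(c["rvec"],float))[0];K=np.array(c["K"]);t=np.array(c["tvec"],float).ravel()
    d=R.T@np.linalg.inv(K)@np.array([uv[0],uv[1],1.]);return -R.T@t,d
def onplane(c,uv,z):
    o,d=ray(c,uv);return o+d*(z-o[2])/d[2]
def proj(c,P):
    return cv2.projectPoints(np.array(P,float).reshape(-1,3),np.array(c["rvec"],float),np.array(c["tvec"],float),np.array(c["K"],float),None)[0].reshape(-1,2)
def save(c,n): cv2.imwrite(f"pics/{n}.png",c["pixels"][:,:,::-1])
E
python3 - <<'E'
from h import *
a=camera("scene");b=camera("top")
save(a,"s0");save(b,"t0")
import pickle;pickle.dump((a,b),open("c0.pkl","wb"))
for c in(a,b):print(ray(c,(280,210)),c["K"][0][0])
o=readout.get_obs();print(o,bot.tcp_to_grasp)
E
```

```text
(array([ 0.96891522, -0.08494179,  0.78487583]), array([-0.54679739,  0.16684977, -0.82051172])) 402.5984586428242
(array([0.44124691, 0.02643832, 0.90302688]), array([ 0.10185733,  0.01357757, -0.99494777])) 473.2162774550395
{'clock': 0.1, 'joint_pos': array([-1.29699088e+00,  2.41334236e-01,  3.87052851e-03,  1.33521296e+00,
        1.71274937e-06,  1.57080555e+00]), 'joint_vel': array([-0.00067873, -0.00084232,  0.00158728, -0.00028678, -0.00072365,
        0.00029261]), 'tau': array([-9.41600410e-04, -3.73137796e+01,  2.53010058e+01,  1.08415674e-02,
       -8.35416540e-05,  1.37198946e-07]), 'eef_pos': array([ 0.13504619, -0.48083007,  0.23050811]), 'tool_rot': array([ 9.90643641e-01,  1.36470848e-01, -1.27465953e-04, -9.31488596e-04]), 'ft_force': array([-0.29111825, -0.10200898, -0.50981333]), 'ft_torque': array([ 0.02460465, -0.03064614, -0.01675179]), 'grasp_force': 0.0, 'grip_width': 0.08544742228208503} 0.0187
```

View pics/s0.png

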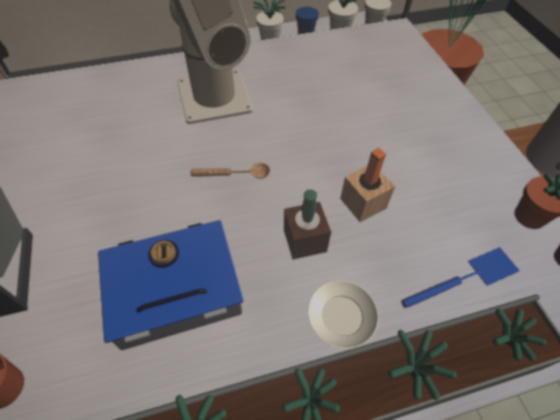

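View pics/t0.png

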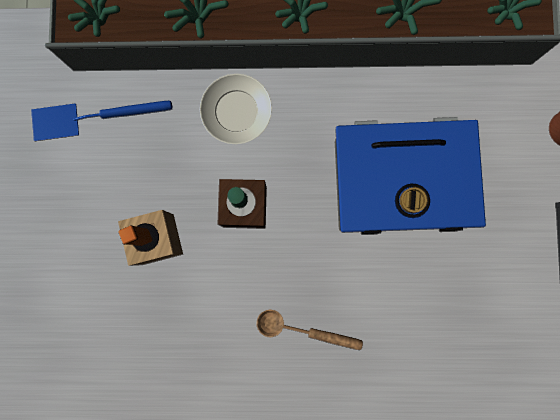

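The scene view shows the pale stand with the orange handle at about (370,180) and the brass screw at (163,252). In the top view the handle top is at (128,235), the stand at (150,237) and the screw at (413,201), with its slot nearly vertical in the image.

```bash
cat > m.py <<'E'
from h import *
import pickle
a,b=pickle.load(open("c0.pkl","rb"))
def blob(c,lo,hi,roi=None):
    h=cv2.cvtColor(c["pixels"],cv2.COLOR_RGB2HSV);m=cv2.inRange(h,np.array(lo),np.array(hi))
    if roi:
        k=np.zeros_like(m);x0,y0,x1,y1=roi;k[y0:y1,x0:x1]=255;m&=k
    cs=cv2.findContours(m,cv2.RETR_EXTERNAL,cv2.CHAIN_APPROX_NONE)[0]
    return max(cs,key=cv2.contourArea),m
def quad(c,cn,z):
    P=np.array([onplane(c,p,z)[:2] for p in cn.reshape(-1,2)])
    r=cv2.minAreaRect((P*1000).astype(np.float32));return r
if __name__=="__main__":
    p=b["pixels"];print(p[235,124],p[236,135],p[250,165],p[201,405],p[201,413],p[215,413])
    cn,_=blob(b,(0,150,150),(14,255,255),(100,210,160,260))
    print("handle",cv2.boundingRect(cn),quad(b,cn,.179))
    cn,_=blob(b,(10,60,90),(28,200,255),(110,200,190,275))
    print("stand",cv2.boundingRect(cn),quad(b,cn,.085))
    cn,m=blob(b,(12,60,60),(35,255,255),(390,180,440,225))
    print("screw",cv2.boundingRect(cn),quad(b,cn,.098),cv2.fitEllipse(cn))
    crop=lambda c,x0,y0,x1,y1,s:cv2.resize(c["pixels"][y0:y1,x0:x1],None,fx=s,fy=s,interpolation=cv2.INTER_CUBIC)
    A=crop(b,110,200,190,275,5);B=crop(b,385,170,445,230,6)
    h=max(A.shape[0],B.shape[0]);I=np.zeros((h,A.shape[1]+B.shape[1],3),np.uint8);I[:A.shape[0],:A.shape[1]]=A;I[:B.shape[0],A.shape[1]:]=B
    cv2.imwrite("pics/crop.png",I[:,:,::-1])
E
python3 m.py
```

```text
[183 103  52] [94 49 22] [155 128  93] [121  96  52] [19 18 23] [15 11  9]
handle (119, 226, 16, 17) ((479.6365661621094, 274.06097412109375), (20.921358108520508, 20.07530975341797), 21.75304412841797)
stand (118, 210, 55, 56) ((478.352783203125, 275.08367919921875), (80.18186950683594, 83.75611114501953), 14.723143577575684)
screw (400, 187, 28, 26) ((539.5701904296875, -188.4117431640625), (41.68304443359375, 45.74763107299805), 24.915451049804688) ((413.1489562988281, 199.5845184326172), (24.22209930419922, 26.843164443969727), 77.26499938964844)
```

View pics/crop.png

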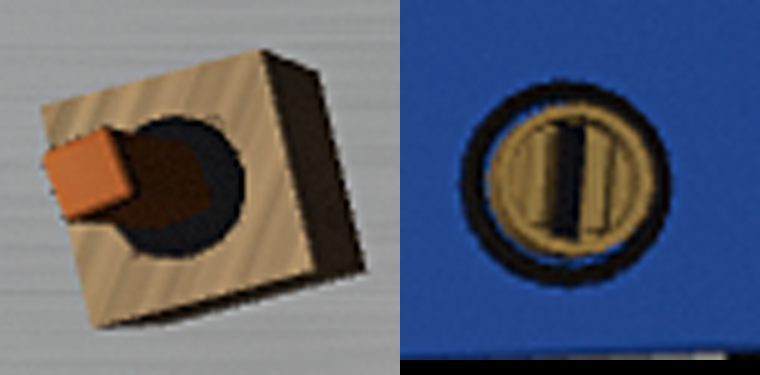

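```bash
cat >> h.py <<'E'
from scipy.spatial.transform import Rotation as Ro
def goto(x,y,z,yaw=None):
    o=readout.get_obs();R=Ro.from_quat(o["tool_rot"]).as_matrix();e=o["eef_pos"]
    ps=np.degrees(np.arctan2(R[1,0],R[0,0]))
    print("shift",np.round(1000*R.T@(np.array([x,y,z])-e),1),"yaw",ps.round(2),"spin",None if yaw is None else (ps-yaw+180)%360-180,"j6",np.degrees(o["joint_pos"][5]).round(1),"tilt",np.degrees(np.arccos(-R[2,2])).round(2),"z",e.round(4),"t",o["clock"])
E
python3 - <<'E'
from h import *
goto(.4795,.2745,.231,112)
E
```

```text
shift [ 535.9 -634.1    0.7] yaw 15.69 spin -96.31263205215423 j6 90.0 tilt 0.11 z [ 0.135  -0.4808  0.2305] t 0.1
```

Call:
{"op": "jog_arm", "data": {"motion": [{"x":33,"y":-40,"spin":-6,"fingers":-1},{"x":67,"y":-79,"spin":-12,"fingers":-1},{"x":100,"y":-119,"spin":-18,"fingers":-1},{"x":134,"y":-158,"spin":-24,"fingers":-1},{"x":167,"y":-198,"spin":-30,"fingers":-1},{"x":201,"y":-238,"spin":-36,"fingers":-1},{"x":234,"y":-277,"spin":-42,"fingers":-1},{"x":268,"y":-317,"spin":-48,"fingers":-1}]}}

```text
validation failed for argument at $.mo...
```

```bash
python3 - <<'E'
from h import *
goto(.4795,.2745,.231,112)
E
```

```text
shift [ 535.9 -634.1    0.7] yaw 15.69 spin -96.31263205215423 j6 90.0 tilt 0.11 z [ 0.135  -0.4808  0.2305] t 0.1
```

Call:
{"op": "jog_arm", "data": {"motion": [{"x":33,"y":-40,"z":0,"spin":-6,"fingers":-1},{"x":67,"y":-79,"z":0,"spin":-12,"fingers":-1},{"x":100,"y":-119,"z":0,"spin":-18,"fingers":-1},{"x":134,"y":-158,"z":0,"spin":-24,"fingers":-1},{"x":167,"y":-198,"z":0,"spin":-30,"fingers":-1},{"x":201,"y":-238,"z":0,"spin":-36,"fingers":-1},{"x":234,"y":-277,"z":0,"spin":-42,"fingers":-1},{"x":268,"y":-317,"z":0,"spin":-48,"fingers":-1}]}}

```text
clock: 1.1
eef_pos: [0.3077, -0.1022, 0.2312]
tool_rot: [0.849, 0.529, 0.0, 0.0]
ft_force: [2.0, -0.2, 0.7]
grip_width: 0.0852
grasp_force: 0.0
```

```bash
python3 - <<'E'
from h import *
goto(.4795,.2745,.231,112)
E
```

```text
shift [ 4.138e+02 -1.180e+01  2.000e-01] yaw 63.85 spin -48.145733760735254 j6 97.8 tilt 0.02 z [ 0.3077 -0.1022  0.2312] t 1.1
```

Call:
{"op": "jog_arm", "data": {"motion": [{"x":52,"y":-2,"z":0,"spin":-6,"fingers":-1},{"x":104,"y":-3,"z":0,"spin":-12,"fingers":-1},{"x":156,"y":-5,"z":0,"spin":-18,"fingers":-1},{"x":208,"y":-6,"z":0,"spin":-24,"fingers":-1},{"x":260,"y":-8,"z":0,"spin":-30,"fingers":-1},{"x":312,"y":-10,"z":0,"spin":-36,"fingers":-1},{"x":364,"y":-11,"z":0,"spin":-42,"fingers":-1},{"x":414,"y":-12,"z":0,"spin":-48,"fingers":-1}]}}

```text
clock: 2.1
eef_pos: [0.4805, 0.2743, 0.2307]
tool_rot: [0.56, 0.829, -0.0, -0.0]
ft_force: [-0.1, -0.9, -0.2]
grip_width: 0.0856
grasp_force: 0.0
```

```bash
python3 - <<'E'
from h import *
c=camera("wrist");save(c,"w1");print(ray(c,(280,210)),proj(c,[.4795,.2745,.179]))
goto(.4795,.2745,.125,112)
E
```

```text
(array([0.45420091, 0.3397371 , 0.37440581]), array([ 0.10316523, -0.25405663, -0.96167713])) [[278.2940725  231.71928795]]
shift [ -3.9  -5.2 104.4] yaw 112.25 spin 0.2495982637655061 j6 97.7 tilt 0.21 z [0.4828 0.2797 0.2295] t 2.15
```

View pics/w1.png

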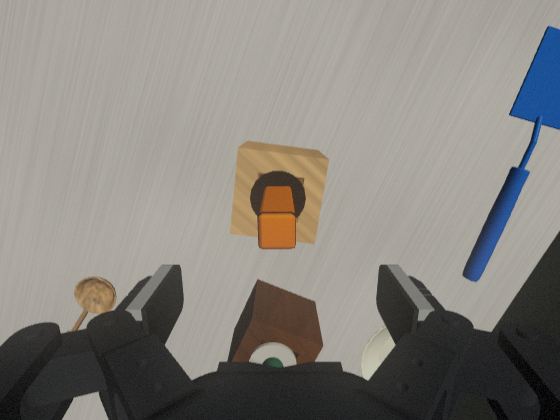

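The wrist view shows the orange handle at (277,231), within 1 px of its projection (278,232), its faces square to the fingers. I'll descend, grip and lift.

Call:
{"op": "jog_arm", "data": {"motion": [{"x":0,"y":0,"z":0,"spin":0,"fingers":-1},{"x":0,"y":0,"z":0,"spin":0,"fingers":-1},{"x":0,"y":0,"z":35,"spin":0,"fingers":-1},{"x":0,"y":0,"z":70,"spin":0,"fingers":-1},{"x":0,"y":0,"z":108,"spin":0,"fingers":-1},{"x":0,"y":0,"z":108,"spin":0,"fingers":-1}]}}

```text
clock: 2.9
eef_pos: [0.4776, 0.2701, 0.121]
tool_rot: [0.562, 0.827, -0.003, -0.002]
ft_force: [-0.9, -0.2, 0.2]
grip_width: 0.0853
grasp_force: 0.0
```

Call:
{"op": "jog_arm", "data": {"motion": [{"x":0,"y":0,"z":0,"spin":0,"fingers":1},{"x":0,"y":0,"z":0,"spin":0,"fingers":1},{"x":0,"y":0,"z":0,"spin":0,"fingers":1},{"x":0,"y":0,"z":0,"spin":0,"fingers":1},{"x":0,"y":0,"z":0,"spin":0,"fingers":1},{"x":0,"y":0,"z":0,"spin":0,"fingers":1}]}}

```text
clock: 3.65
eef_pos: [0.4806, 0.273, 0.1244]
tool_rot: [0.561, 0.828, 0.001, 0.0]
ft_force: [-1.4, -0.9, 5.9]
grip_width: 0.0234
grasp_force: 62.7
```

```bash
python3 - <<'E'
from h import *
goto(.4795,.2745,.125,112)
o=readout.get_obs();print(o["ft_force"],o["ft_torque"],o["grip_width"],o["grasp_force"])
E
```

```text
shift [ 1.8 -0.5 -0.6] yaw 111.69 spin -0.30561343119330786 j6 97.9 tilt 0.09 z [0.4806 0.273  0.1244] t 3.65
[-1.44352434 -0.89256555  5.91889251] [-0.160982    0.32520928 -0.04937334] 0.023372856483244317 62.68925428390503
```

Call:
{"op": "jog_arm", "data": {"motion": [{"x":0,"y":0,"z":-15,"spin":0,"fingers":1},{"x":0,"y":0,"z":-40,"spin":0,"fingers":1},{"x":0,"y":0,"z":-75,"spin":0,"fingers":1},{"x":0,"y":0,"z":-115,"spin":0,"fingers":1},{"x":0,"y":0,"z":-155,"spin":0,"fingers":1},{"x":0,"y":0,"z":-195,"spin":0,"fingers":1},{"x":0,"y":0,"z":-195,"spin":0,"fingers":1},{"x":0,"y":0,"z":-195,"spin":0,"fingers":1}]}}

```text
clock: 4.65
eef_pos: [0.4799, 0.2725, 0.3174]
tool_rot: [0.561, 0.828, -0.001, -0.0]
ft_force: [-0.8, -0.4, -2.8]
grip_width: 0.0234
grasp_force: 62.2
```

```bash
python3 - <<'E'
from h import *
o=readout.get_obs();e=o["eef_pos"]
goto(.54,-.19,e[2],86)
print(o["ft_force"],o["ft_torque"],o["grip_width"],o["grasp_force"])
a=camera("scene");b=camera("wrist")
P=proj(a,e+[0,0,-.10]);print("tip scene",proj(a,e-[0,0,.1094]),"wrist",proj(b,e-[0,0,.1094]))
u,v=map(int,P[0]);u0=max(0,min(440,u-60));v0=max(0,min(300,v-75))
A=cv2.resize(a["pixels"][v0:v0+120,u0:u0+100],None,fx=4,fy=4,interpolation=cv2.INTER_CUBIC)
B=cv2.resize(b["pixels"],(400,300));I=np.zeros((480,800,3),np.uint8);I[:,:400]=A;I[:300,400:]=B
print(u0,v0);cv2.imwrite("pics/l1.png",I[:,:,::-1])
E
```

```text
shift [-4.520e+02 -1.151e+02  3.000e-01] yaw 111.69 spin 25.68878514032167 j6 97.9 tilt 0.08 z [0.4799 0.2725 0.3174] t 4.65
[-0.79356935 -0.36652023 -2.79214024] [-0.05592456 -0.04407878  0.02364037] 0.02338934909270234 62.195388078689575
tip scene [[381.58323168 142.07177819]] wrist [[280.44603367 208.19254986]]
322 63
```

View pics/l1.png

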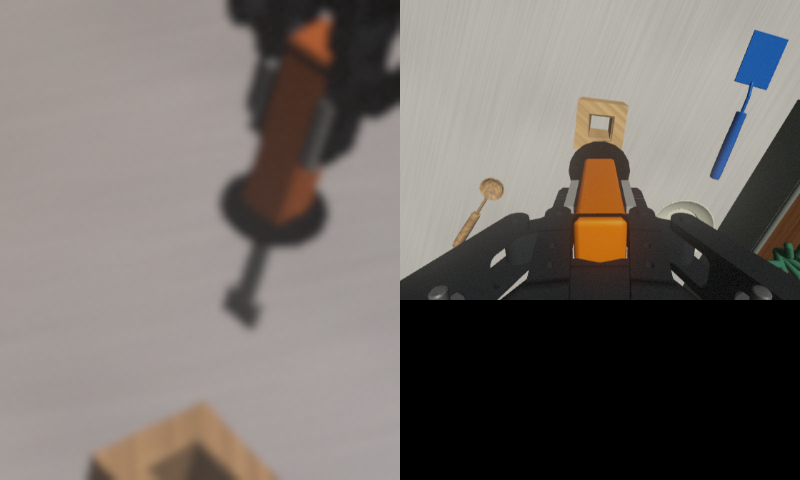

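The blade hangs below the guard with its tip edge running from about (225,300) to (257,327) in the crop; I'll compare this with the two possible yaws.

```bash
python3 - <<'E'
from h import *
a=camera("scene");e=readout.get_obs()["eef_pos"]
for y in (21.7,111.7):
    d=np.array([np.cos(np.radians(y)),np.sin(np.radians(y)),0])*.01
    print(y,(proj(a,[e-d-[0,0,.1094],e+d-[0,0,.1094]])-[322,63])*4)
    d=np.array([np.cos(np.radians(y)),np.sin(np.radians(y)),0])*.012
    print(y,(proj(a,[e-d-[0,0,.0267],e+d-[0,0,.0267]])-[322,63])*4)
E
```

```text
21.7 [[222.68378777 305.74265499]
 [251.76190123 328.9529002 ]]
21.7 [[257.40428118 174.69311916]
 [296.08489366 203.20786161]]
111.7 [[223.00760624 326.0491625 ]
 [251.14774698 308.59419759]]
111.7 [[258.2926699  199.58595382]
 [294.69656195 178.2304909 ]]
```

Call:
{"op": "jog_arm", "data": {"motion": [{"x":-25,"y":-6,"z":0,"spin":1,"fingers":1},{"x":-75,"y":-20,"z":0,"spin":4,"fingers":1},{"x":-125,"y":-33,"z":0,"spin":7,"fingers":1},{"x":-175,"y":-47,"z":0,"spin":10,"fingers":1},{"x":-225,"y":-60,"z":0,"spin":13,"fingers":1},{"x":-275,"y":-73,"z":0,"spin":16,"fingers":1},{"x":-325,"y":-86,"z":0,"spin":19,"fingers":1},{"x":-375,"y":-100,"z":0,"spin":22,"fingers":1}]}}

```text
clock: 5.8
eef_pos: [0.5254, -0.1142, 0.317]
tool_rot: [0.71, 0.705, -0.001, -0.001]
ft_force: [-0.1, -0.0, -0.8]
grip_width: 0.023
grasp_force: 62.0
```

Call:
{"op": "jog_arm", "data": {"motion": [{"x":-42,"y":-33,"z":0,"spin":2,"fingers":1},{"x":-80,"y":-50,"z":0,"spin":3.7,"fingers":1},{"x":-100,"y":-72,"z":0,"spin":3.7,"fingers":1},{"x":-100,"y":-72,"z":0,"spin":3.7,"fingers":1},{"x":-100,"y":-72,"z":0,"spin":3.7,"fingers":1},{"x":-100,"y":-72,"z":0,"spin":3.7,"fingers":1}]}}

```text
clock: 6.55
eef_pos: [0.4538, -0.2116, 0.3179]
tool_rot: [0.731, 0.682, -0.0, -0.0]
ft_force: [0.2, 0.2, -1.7]
grip_width: 0.0234
grasp_force: 61.8
```

```bash
python3 - <<'E'
from h import *
b=camera("wrist")
goto(.5396,-.1884,.314,86)
P=proj(b,[.5396,-.1884,.098])[0];print(P)
u0=int(np.clip(P[0]-80,0,400));v0=int(np.clip(P[1]-60,0,300));print(u0,v0)
import pickle;pickle.dump(b,open("w.pkl","wb"))
I=cv2.resize(b["pixels"][v0:v0+120,u0:u0+160],None,fx=5,fy=5,interpolation=cv2.INTER_CUBIC);cv2.imwrite("pics/w2.png",I[:,:,::-1])
E
```

```text
shift [29.  84.   3.9] yaw 86.08 spin 0.07586712687441377 j6 68.9 tilt 0.03 z [ 0.4539 -0.2116  0.318 ] t 6.6
[356.14296151 155.78205104]
276 95
```

View pics/w2.png

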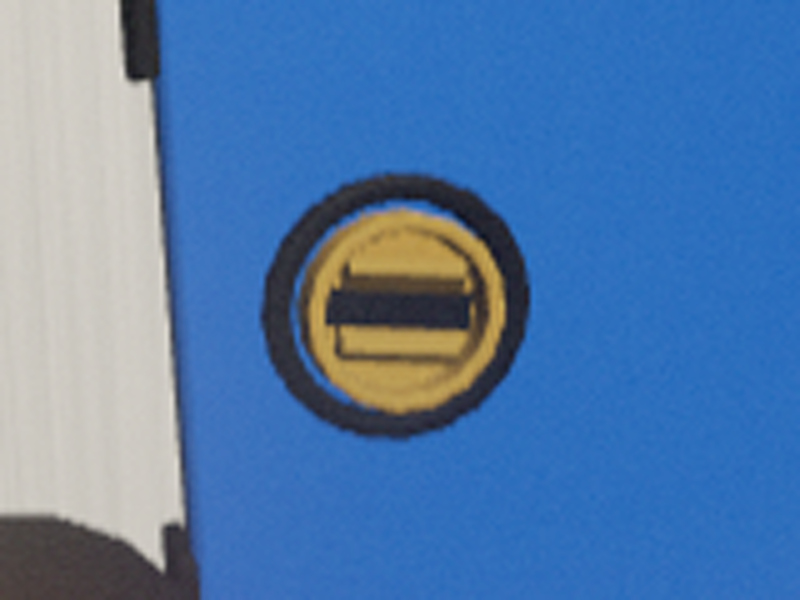

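The wrist view shows the screw head centred near crop (405,310) and its dark slot floor from (328,308) to (470,310), almost along the image's columns direction.

```bash
python3 - <<'E'
from h import *
import pickle
b=pickle.load(open("w.pkl","rb"))
h=cv2.cvtColor(b["pixels"],cv2.COLOR_RGB2HSV)
br=cv2.inRange(h,np.array([10,60,70]),np.array([35,255,255]));br[:130]=0;br[185:]=0;br[:,:330]=0;br[:,385:]=0
cn=max(cv2.findContours(br,cv2.RETR_EXTERNAL,cv2.CHAIN_APPROX_NONE)[0],key=cv2.contourArea)
P=np.array([onplane(b,p,.098)[:2]*1000 for p in cv2.convexHull(cn).reshape(-1,2)],np.float32)
print("head",cv2.minEnclosingCircle(P),cv2.fitEllipse(P))
m=np.zeros_like(br);m[150:164,338:374]=255
for T in(60,80):
    s=((b["pixels"].max(2)<T)*255).astype(np.uint8)&m
    cn=max(cv2.findContours(s,cv2.RETR_EXTERNAL,cv2.CHAIN_APPROX_NONE)[0],key=cv2.contourArea)
    P=np.array([onplane(b,p,.087)[:2]*1000 for p in cn.reshape(-1,2)],np.float32)
    print("slot",cv2.boundingRect(cn),cv2.minAreaRect(P))
    yx=np.argwhere(s);Q=np.array([onplane(b,(x,y),.087)[:2]*1000 for y,x in yx]);ev=np.linalg.svd(Q-Q.mean(0),full_matrices=False)[2][0]
    print(Q.mean(0),np.degrees(np.arctan2(ev[1],ev[0])))
o=readout.get_obs();print(o["ft_force"])
E
```

```text
head ((539.4818725585938, -189.9354705810547), 22.71903419494629) ((539.9295043945312, -189.7864532470703), (43.08613204956055, 45.36728286743164), 49.71464157104492)
slot (342, 150, 31, 11) ((543.1090087890625, -190.53482055664062), (33.94137191772461, 11.02200698852539), 1.9992399215698242)
[ 543.44707088 -190.3734216 ] 177.26969553552146
slot (341, 150, 33, 11) ((543.1432495117188, -189.0377655029297), (11.225464820861816, 36.33356475830078), 86.11898040771484)
[ 542.82060709 -190.09020892] -4.813832809873312
[ 0.55530983  0.25247417 -2.43523727]
```

```bash
python3 - <<'E'
from h import *
import pickle
b=pickle.load(open("w.pkl","rb"));o=readout.get_obs();e=o["eef_pos"];R=Ro.from_quat(o["tool_rot"]).as_matrix()
h=cv2.cvtColor(b["pixels"],cv2.COLOR_RGB2HSV)
m=cv2.inRange(h,np.array([3,150,60]),np.array([18,255,255]));m[:, :200]=0;m[:,360:]=0;m[:180]=0
col=b["pixels"][:,280];print([(r,col[r].tolist()) for r in range(210,400,6)])
cn=max(cv2.findContours(m,cv2.RETR_EXTERNAL,cv2.CHAIN_APPROX_NONE)[0],key=cv2.contourArea);print(cv2.boundingRect(cn))
zt=e[2]+.0546
for dx in(-.012,0,.012):print(proj(b,e+R@np.array([dx,-.012,0])+[0,0,.0546]),proj(b,e+R@np.array([dx,.012,0])+[0,0,.0546]))
# guard front edge
for z in(-.036,):print("guard",[proj(b,e+R@np.array([dx,0,0])+[0,0,.0096-.045])[0].round(1) for dx in(-.025,0,.025)])
print([(r,b["pixels"][r,280].tolist()) for r in range(180,212,2)])
t=camera("top");s=camera("scene");print(proj(t,e-[0,0,.1094]),proj(s,e-[0,0,.1094]))
u,v=proj(s,e-[0,0,.09])[0].astype(int);v0,u0=max(0,v-50),max(0,u-50)
A=cv2.resize(s["pixels"][v0:v0+100,u0:u0+100],(500,500),interpolation=cv2.INTER_CUBIC);print(u0,v0);cv2.imwrite("pics/s2.png",A[:,:,::-1])
E
```

```text
[(210, [78, 67, 67]), (216, [70, 59, 58]), (222, [173, 103, 58]), (228, [207, 122, 53]), (234, [207, 123, 50]), (240, [206, 122, 44]), (246, [207, 121, 46]), (252, [207, 123, 41]), (258, [209, 122, 41]), (264, [209, 122, 43]), (270, [208, 120, 34]), (276, [209, 125, 39]), (282, [209, 123, 34]), (288, [209, 121, 32]), (294, [211, 122, 35]), (300, [86, 50, 32]), (306, [216, 144, 43]), (312, [229, 180, 72]), (318, [226, 137, 31]), (324, [225, 134, 30]), (330, [223, 132, 21]), (336, [223, 132, 26]), (342, [222, 130, 23]), (348, [221, 129, 27]), (354, [218, 128, 18]), (360, [218, 126, 16]), (366, [203, 120, 30]), (372, [71, 46, 37]), (378, [71, 49, 48]), (384, [69, 55, 49]), (390, [65, 54, 51]), (396, [60, 53, 51])]
(241, 222, 81, 146)
[[243.85477247 376.07563583]] [[316.59011699 376.09443706]]
[[242.7559427  345.23488171]] [[317.78901889 345.25895074]]
[[241.58541766 312.38186278]] [[319.06613324 312.41185817]]
guard [array([279.9, 280.7]), array([279.9, 242. ]), array([280. , 200.4])]
[(180, [206, 202, 196]), (182, [205, 202, 195]), (184, [204, 201, 193]), (186, [203, 200, 193]), (188, [204, 200, 192]), (190, [204, 200, 192]), (192, [203, 199, 192]), (194, [203, 199, 191]), (196, [199, 196, 188]), (198, [110, 107, 102]), (200, [77, 70, 69]), (202, [75, 68, 66]), (204, [73, 68, 67]), (206, [74, 68, 68]), (208, [69, 63, 62]), (210, [78, 67, 67])]
[[450.99839091 248.96217946]] [[131.65737244 182.38741278]]
78 125
```

View pics/s2.png

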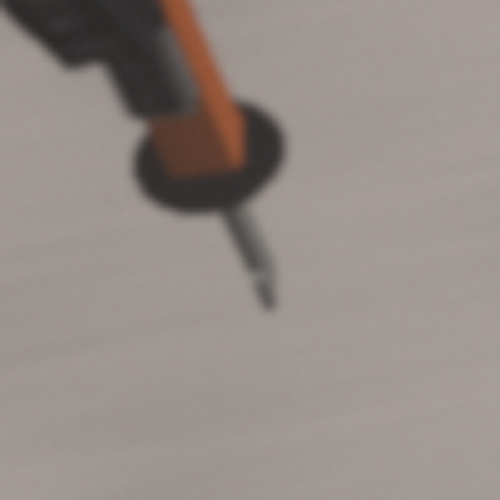

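The crop shows the tip at (268,303), consistent in column with the projected (268,287), the near blade corner accounting for the row difference. Moving above the slot.

Call:
{"op": "jog_arm", "data": {"motion": [{"x":13,"y":40,"z":0,"spin":0,"fingers":1},{"x":26,"y":84.5,"z":0,"spin":0,"fingers":1},{"x":26,"y":84.5,"z":25,"spin":0,"fingers":1},{"x":26,"y":84.5,"z":60,"spin":0,"fingers":1},{"x":26,"y":84.5,"z":88,"spin":0,"fingers":1},{"x":26,"y":84.5,"z":88,"spin":0,"fingers":1},{"x":26,"y":84.5,"z":88,"spin":0,"fingers":1}]}}

```text
clock: 7.58
eef_pos: [0.5402, -0.1923, 0.2315]
tool_rot: [0.731, 0.682, 0.0, 0.001]
ft_force: [0.4, -0.2, -1.9]
grip_width: 0.0231
grasp_force: 61.7
```

```bash
python3 - <<'E'
from h import *
goto(.540,-.1915,.1964,86)
o=readout.get_obs();print(o["ft_force"],o["ft_torque"])
s=camera("scene");e=o["eef_pos"]
u0,v0=115,200
print((proj(s,[e+[0,0.002,-.1094],[.54,-.1895,.098],[.54,-.1895,.087]])-[u0,v0])*6)
A=cv2.resize(s["pixels"][v0:v0+80,u0:u0+100],(600,480),interpolation=cv2.INTER_CUBIC);cv2.imwrite("pics/s3.png",A[:,:,::-1])
E
```

```text
shift [ 0.8 -0.3 35.1] yaw 86.01 spin 0.013139787054228691 j6 74.4 tilt 0.1 z [ 0.5402 -0.1923  0.2315] t 7.575
[ 0.38415787 -0.24731365 -1.89531527] [-0.0708505  -0.04537209 -0.0227006 ]
[[267.71688258 259.28506472]
 [287.37191058 295.8574691 ]
 [294.94235472 312.42185932]]
```

View pics/s3.png

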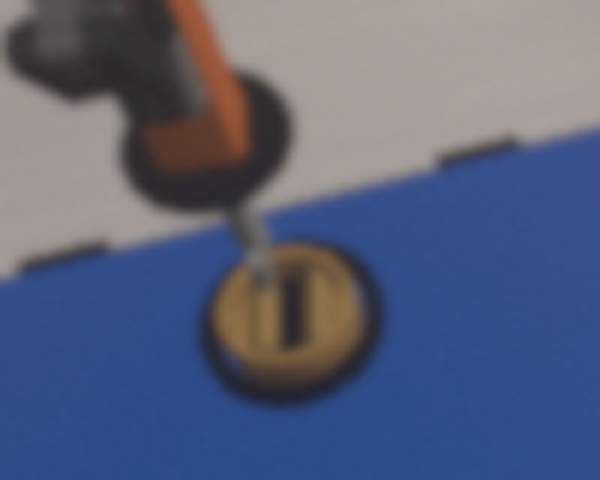

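The crop shows the tip's near end at (262,285) just above the slot, whose floor is centred at (295,312), matching its projection. Descending.

Call:
{"op": "jog_arm", "data": {"motion": [{"x":1,"y":0,"z":10,"spin":0,"fingers":1},{"x":1,"y":0,"z":20,"spin":0,"fingers":1},{"x":1,"y":0,"z":26,"spin":0,"fingers":1},{"x":1,"y":0,"z":30,"spin":0,"fingers":1},{"x":1,"y":0,"z":33,"spin":0,"fingers":1},{"x":1,"y":0,"z":33,"spin":0,"fingers":1}]}}

```text
clock: 8.38
eef_pos: [0.5395, -0.1913, 0.1971]
tool_rot: [0.731, 0.682, -0.0, -0.0]
ft_force: [0.8, -0.3, -1.2]
grip_width: 0.0234
grasp_force: 61.8
```

Call:
{"op": "jog_arm", "data": {"motion": [{"x":0,"y":0,"z":2,"spin":0,"fingers":1},{"x":0,"y":0,"z":4,"spin":0,"fingers":1},{"x":0,"y":0,"z":4,"spin":0,"fingers":1},{"x":0,"y":0,"z":4,"spin":0,"fingers":1}]}}

```text
clock: 8.88
eef_pos: [0.5399, -0.1914, 0.1941]
tool_rot: [0.731, 0.682, 0.0, 0.001]
ft_force: [0.1, -1.1, 3.8]
grip_width: 0.0234
grasp_force: 62.6
```

```bash
python3 - <<'E'
from h import *
goto(.540,-.1915,.1964,86)
o=readout.get_obs();print(o["ft_force"],o["ft_torque"],o["grip_width"])
E
```

```text
shift [-0.1  0.1 -2.3] yaw 85.99 spin -0.011844380287072909 j6 74.5 tilt 0.08 z [ 0.5399 -0.1914  0.1941] t 8.875
[ 0.06701173 -1.12699148  3.8051365 ] [0.0324533  0.18280566 0.05218116] 0.02340609447077677
```

Seated: about 5.7 N at ~2.3 mm sink. Press a little more and turn.

Call:
{"op": "jog_arm", "data": {"motion": [{"x":0,"y":0,"z":1.5,"spin":0,"fingers":1},{"x":0,"y":0,"z":1.5,"spin":5,"fingers":1},{"x":0,"y":0,"z":1.5,"spin":11,"fingers":1},{"x":0,"y":0,"z":1.5,"spin":17,"fingers":1},{"x":0,"y":0,"z":1.5,"spin":23,"fingers":1},{"x":0,"y":0,"z":1.5,"spin":29,"fingers":1},{"x":0,"y":0,"z":1.5,"spin":35,"fingers":1},{"x":0,"y":0,"z":1.5,"spin":35,"fingers":1}]}}

```text
clock: 9.88
eef_pos: [0.5398, -0.1916, 0.1925]
tool_rot: [0.903, 0.43, 0.0, 0.001]
ft_force: [-1.0, -0.3, 6.1]
grip_width: 0.0233
grasp_force: 62.9
```

```bash
python3 - <<'E'
from h import *
goto(.540,-.1915,.1964,86)
o=readout.get_obs();print(o["ft_force"],o["ft_torque"],o["grip_width"])
E
```

```text
shift [ 0.2  0.1 -3.9] yaw 50.95 spin -35.050901762736146 j6 109.5 tilt 0.08 z [ 0.5398 -0.1916  0.1925] t 9.875
[-1.00658963 -0.30118657  6.09804989] [-0.06174954  0.37866862 -0.00971436] 0.023299218150858506
```

Call:
{"op": "jog_arm", "data": {"motion": [{"x":0,"y":0,"z":0,"spin":6,"fingers":1},{"x":0,"y":0,"z":0,"spin":12,"fingers":1},{"x":0,"y":0,"z":0,"spin":18,"fingers":1},{"x":0,"y":0,"z":0,"spin":24,"fingers":1},{"x":0,"y":0,"z":0,"spin":28,"fingers":1},{"x":0,"y":0,"z":0,"spin":28,"fingers":1}]}}

```text
clock: 10.62
eef_pos: [0.5394, -0.1914, 0.1923]
tool_rot: [0.98, 0.199, 0.0, 0.0]
ft_force: [-1.7, 0.3, 6.3]
grip_width: 0.0237
grasp_force: 62.9
```

```bash
python3 - <<'E'
from h import *
goto(.540,-.1915,.1964,86)
o=readout.get_obs();print(o["ft_force"],o["ft_torque"],o["grip_width"])
E
```

```text
shift [ 0.5  0.4 -4.1] yaw 22.97 spin -63.03287574088026 j6 137.5 tilt 0.02 z [ 0.5394 -0.1914  0.1923] t 10.625
[-1.65063798  0.26054885  6.29474012] [0.09143781 0.61289965 0.06217241] 0.02366598033841488
```

Call:
{"op": "jog_arm", "data": {"motion": [{"x":0,"y":0,"z":0,"spin":3,"fingers":1},{"x":0,"y":0,"z":0,"spin":6,"fingers":1},{"x":0,"y":0,"z":0,"spin":6,"fingers":1}]}}

```text
clock: 11.0
eef_pos: [0.5393, -0.1912, 0.1923]
tool_rot: [0.989, 0.148, -0.0, 0.0]
ft_force: [-1.8, 0.5, 6.3]
grip_width: 0.0233
grasp_force: 62.9
```

```bash
python3 - <<'E'
from h import *
goto(.540,-.1915,.1964,86)
o=readout.get_obs();print(o["ft_force"],o["ft_torque"],o["grip_width"])
E
```

```text
shift [ 0.6  0.4 -4.1] yaw 16.98 spin -69.01989492911278 j6 143.5 tilt 0.01 z [ 0.5393 -0.1912  0.1923] t 11.0
[-1.76662931  0.52779097  6.32958016] [0.13018859 0.61180467 0.00853659] 0.023319028341606277
```

Call:
{"op": "jog_arm", "data": {"motion": [{"x":0,"y":0,"z":0,"spin":3,"fingers":1},{"x":0,"y":0,"z":0,"spin":6,"fingers":1},{"x":0,"y":0,"z":0,"spin":6,"fingers":1}]}}

```text
clock: 11.38
eef_pos: [0.5393, -0.1912, 0.1923]
tool_rot: [0.995, 0.096, -0.0, -0.0]
ft_force: [-1.9, 0.6, 6.2]
grip_width: 0.0235
grasp_force: 62.9
```

```bash
python3 - <<'E'
from h import *
goto(.540,-.1915,.1964,86)
o=readout.get_obs();print(o["ft_force"],o["ft_torque"],o["grip_width"])
E
```

```text
shift [ 0.7  0.5 -4.1] yaw 10.98 spin -75.02058711776185 j6 149.5 tilt 0.01 z [ 0.5393 -0.1912  0.1923] t 11.375
[-1.89585726  0.56998929  6.24495876] [0.18639733 0.6554389  0.04120953] 0.023505600272072345
```

Call:
{"op": "jog_arm", "data": {"motion": [{"x":0,"y":0,"z":0,"spin":3,"fingers":1},{"x":0,"y":0,"z":0,"spin":6,"fingers":1},{"x":0,"y":0,"z":0,"spin":6,"fingers":1}]}}

```text
clock: 11.75
eef_pos: [0.5392, -0.1911, 0.1923]
tool_rot: [0.999, 0.044, -0.0, -0.0]
ft_force: [-2.7, 1.5, 5.8]
grip_width: 0.0233
grasp_force: 62.9
```

```bash
python3 - <<'E'
from h import *
goto(.540,-.1915,.1964,86)
o=readout.get_obs();print(o["ft_force"],o["ft_torque"],o["grip_width"])
E
```

```text
shift [ 0.7  0.5 -4.1] yaw 4.99 spin -81.0091626841735 j6 155.5 tilt 0.02 z [ 0.5392 -0.1911  0.1923] t 11.75
[-2.74519667  1.46506828  5.83099175] [0.21944285 0.65706156 0.08760068] 0.02329768261530638
```

Call:
{"op": "jog_arm", "data": {"motion": [{"x":0,"y":0,"z":0,"spin":3,"fingers":1},{"x":0,"y":0,"z":0,"spin":6,"fingers":1},{"x":0,"y":0,"z":0,"spin":6,"fingers":1}]}}

```text
clock: 12.12
eef_pos: [0.5391, -0.191, 0.1922]
tool_rot: [1.0, -0.008, -0.0, -0.0]
ft_force: [-2.0, 0.8, 5.6]
grip_width: 0.023
grasp_force: 63.0
```

```bash
python3 - <<'E'
from h import *
goto(.540,-.1915,.1964,86)
o=readout.get_obs();print(o["ft_force"],o["ft_torque"],o["grip_width"])
E
```

```text
shift [ 0.9  0.4 -4.2] yaw -0.95 spin -86.95395544235538 j6 161.4 tilt 0.04 z [ 0.5391 -0.191   0.1922] t 12.125
[-2.04671303  0.75995963  5.56357013] [0.1953032  0.72409287 0.38914519] 0.023023545192093146
```

Call:
{"op": "jog_arm", "data": {"motion": [{"x":0,"y":0,"z":0,"spin":3,"fingers":1},{"x":0,"y":0,"z":0,"spin":3,"fingers":1}]}}

```text
clock: 12.38
eef_pos: [0.5391, -0.191, 0.1922]
tool_rot: [0.999, -0.034, -0.0, -0.0]
ft_force: [-2.7, -1.0, 6.7]
grip_width: 0.0232
grasp_force: 63.1
```

```bash
python3 - <<'E'
from h import *
goto(.540,-.1915,.1964,86)
o=readout.get_obs();print(o["ft_force"],o["ft_torque"],o["grip_width"])
E
```

```text
shift [ 1.   0.4 -4.2] yaw -3.91 spin -89.9093913467477 j6 164.4 tilt 0.04 z [ 0.5391 -0.191   0.1922] t 12.375
[-2.65558371 -0.97741442  6.69802042] [0.18467958 0.81386523 0.68292536] 0.023158615982358195
```

The torque rises from 0.04 to 0.68 N m, so the stop is reached. Unwind within the play, then lift straight.

Call:
{"op": "jog_arm", "data": {"motion": [{"x":0,"y":0,"z":0,"spin":-6,"fingers":1},{"x":0,"y":0,"z":0,"spin":-12,"fingers":1},{"x":0,"y":0,"z":0,"spin":-12,"fingers":1},{"x":0,"y":0,"z":-8,"spin":-12,"fingers":1},{"x":0,"y":0,"z":-22,"spin":-12,"fingers":1},{"x":0,"y":0,"z":-55,"spin":-12,"fingers":1},{"x":0,"y":0,"z":-95,"spin":-20,"fingers":1},{"x":0,"y":0,"z":-127,"spin":-28,"fingers":1}]}}

```text
clock: 13.38
eef_pos: [0.5397, -0.1913, 0.3207]
tool_rot: [0.978, 0.21, 0.0, 0.0]
ft_force: [0.6, 0.7, -1.6]
grip_width: 0.0232
grasp_force: 62.0
```

Call:
{"op": "jog_arm", "data": {"motion": [{"x":0,"y":0,"z":0,"spin":-10,"fingers":1},{"x":0,"y":0,"z":0,"spin":-20,"fingers":1},{"x":0,"y":0,"z":0,"spin":-30,"fingers":1},{"x":0,"y":0,"z":0,"spin":-40,"fingers":1},{"x":0,"y":0,"z":0,"spin":-50,"fingers":1},{"x":0,"y":0,"z":0,"spin":-60,"fingers":1},{"x":0,"y":0,"z":0,"spin":-60,"fingers":1}]}}

```text
clock: 14.25
eef_pos: [0.5396, -0.1912, 0.3189]
tool_rot: [0.744, 0.668, -0.0, -0.0]
ft_force: [0.2, -0.4, -1.9]
grip_width: 0.0233
grasp_force: 62.0
```

```bash
python3 - <<'E'
from h import *
goto(.4795,.2725,.3174,112)
o=readout.get_obs();print(o["ft_force"],o["ft_torque"],o["grip_width"])
t=camera("top");P=proj(t,[.54,-.1895,.098])[0];print(P)
A=cv2.resize(t["pixels"][165:235,375:455],(560,490),interpolation=cv2.INTER_CUBIC);cv2.imwrite("pics/t4.png",A[:,:,::-1])
E
```

```text
shift [ 454.7 -109.2    1.6] yaw 83.87 spin -28.13009641092586 j6 76.6 tilt 0.02 z [ 0.5396 -0.1912  0.3189] t 14.25
[ 0.17065421 -0.36559021 -1.9419049 ] [ 0.03085772 -0.00078458 -0.02078722] 0.023323159998368228
[413.52709833 199.49972185]
```

View pics/t4.png

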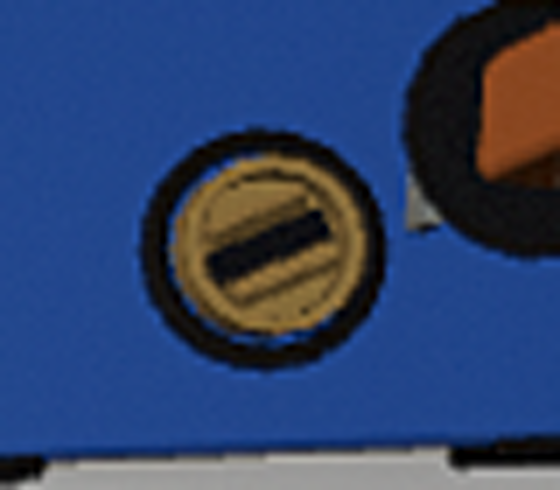

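The screw's slot now runs from (210,265) to (330,220) in the crop, turned about 65° (1.14 rad) clockwise, fitting its stop. Returning to the stand.

Call:
{"op": "jog_arm", "data": {"motion": [{"x":25,"y":-6,"z":0,"spin":-2,"fingers":1},{"x":75,"y":-18,"z":0,"spin":-5,"fingers":1},{"x":125,"y":-30,"z":0,"spin":-8,"fingers":1},{"x":175,"y":-42,"z":0,"spin":-12,"fingers":1},{"x":225,"y":-54,"z":0,"spin":-15,"fingers":1},{"x":275,"y":-66,"z":0,"spin":-18,"fingers":1},{"x":325,"y":-78,"z":0,"spin":-21,"fingers":1},{"x":375,"y":-90,"z":0,"spin":-24,"fingers":1}]}}

```text
clock: 15.3
eef_pos: [0.4889, 0.1927, 0.3191]
tool_rot: [0.588, 0.809, 0.0, 0.0]
ft_force: [1.3, -0.1, -1.9]
grip_width: 0.0238
grasp_force: 61.9
```

Call:
{"op": "jog_arm", "data": {"motion": [{"x":35,"y":3,"z":0,"spin":-3,"fingers":1},{"x":60,"y":8,"z":0,"spin":-4,"fingers":1},{"x":80,"y":15,"z":0,"spin":-4,"fingers":1},{"x":80,"y":15,"z":0,"spin":-4,"fingers":1},{"x":80,"y":15,"z":0,"spin":-4,"fingers":1}]}}

```text
clock: 15.92
eef_pos: [0.4791, 0.2712, 0.3187]
tool_rot: [0.56, 0.829, -0.0, 0.0]
ft_force: [-0.2, 0.1, -2.2]
grip_width: 0.0234
grasp_force: 62.0
```

```bash
python3 - <<'E'
from h import *
goto(.4800,.2728,.3174,112)
E
```

```text
shift [1.1 1.4 1.3] yaw 111.91 spin -0.09160681770362089 j6 97.6 tilt 0.04 z [0.4791 0.2712 0.3187] t 15.925
```

Call:
{"op": "jog_arm", "data": {"motion": [{"x":1,"y":1.5,"z":30,"spin":0,"fingers":1},{"x":1,"y":1.5,"z":75,"spin":0,"fingers":1},{"x":1,"y":1.5,"z":105,"spin":0,"fingers":1},{"x":1,"y":1.5,"z":130,"spin":0,"fingers":1},{"x":1,"y":1.5,"z":155,"spin":0,"fingers":1},{"x":1,"y":1.5,"z":175,"spin":0,"fingers":1},{"x":1,"y":1.5,"z":188,"spin":0,"fingers":1},{"x":1,"y":1.5,"z":188,"spin":0,"fingers":1}]}}

```text
clock: 16.92
eef_pos: [0.4796, 0.2723, 0.1301]
tool_rot: [0.56, 0.829, -0.001, -0.0]
ft_force: [0.1, 0.1, -2.2]
grip_width: 0.0234
grasp_force: 61.9
```

Call:
{"op": "jog_arm", "data": {"motion": [{"x":0,"y":0,"z":3,"spin":0,"fingers":1},{"x":0,"y":0,"z":6,"spin":0,"fingers":1},{"x":0,"y":0,"z":6,"spin":0,"fingers":1},{"x":0,"y":0,"z":6,"spin":0,"fingers":1}]}}

```text
clock: 17.42
eef_pos: [0.48, 0.2734, 0.1251]
tool_rot: [0.559, 0.829, 0.0, 0.0]
ft_force: [0.4, 0.1, -2.4]
grip_width: 0.023
grasp_force: 61.9
```

Call:
{"op": "jog_arm", "data": {"motion": [{"x":0,"y":0,"z":1.2,"spin":0,"fingers":1},{"x":0,"y":0,"z":1.2,"spin":0,"fingers":1},{"x":0,"y":0,"z":1.2,"spin":0,"fingers":1}]}}

```text
clock: 17.8
eef_pos: [0.4801, 0.2734, 0.1244]
tool_rot: [0.559, 0.829, 0.0, 0.0]
ft_force: [-2.3, -1.4, 4.7]
grip_width: 0.0235
grasp_force: 62.6
```

Contact at the original height. Release (opening gently), then rise.

Call:
{"op": "jog_arm", "data": {"motion": [{"x":0,"y":0,"z":0,"spin":0,"fingers":-1},{"x":0,"y":0,"z":0,"spin":0,"fingers":-1},{"x":0,"y":0,"z":0,"spin":0,"fingers":-1},{"x":0,"y":0,"z":0,"spin":0,"fingers":-1},{"x":0,"y":0,"z":0,"spin":0,"fingers":-1},{"x":0,"y":0,"z":0,"spin":0,"fingers":-1}]}}

```text
clock: 18.55
eef_pos: [0.4799, 0.2733, 0.1236]
tool_rot: [0.559, 0.829, 0.0, -0.0]
ft_force: [0.6, -0.9, 0.0]
grip_width: 0.0857
grasp_force: 0.0
```

Call:
{"op": "jog_arm", "data": {"motion": [{"x":0,"y":0,"z":-20,"spin":0,"fingers":-1},{"x":0,"y":0,"z":-50,"spin":0,"fingers":-1},{"x":0,"y":0,"z":-90,"spin":0,"fingers":-1},{"x":0,"y":0,"z":-130,"spin":0,"fingers":-1},{"x":-50,"y":-20,"z":-150,"spin":0,"fingers":-1},{"x":-100,"y":-60,"z":-150,"spin":0,"fingers":-1},{"x":-140,"y":-100,"z":-150,"spin":0,"fingers":-1},{"x":-140,"y":-100,"z":-150,"spin":0,"fingers":-1}]}}

```text
clock: 19.55
eef_pos: [0.438, 0.1031, 0.2741]
tool_rot: [0.561, 0.828, -0.0, 0.0]
ft_force: [-0.7, 0.7, 0.6]
grip_width: 0.0853
grasp_force: 0.0
```

```bash
python3 - <<'E'
from h import *
import m
s=camera("scene");t=camera("top");print(readout.get_obs()["eef_pos"],readout.get_obs()["grip_width"])
cn,_=m.blob(t,(0,150,150),(14,255,255),(100,210,160,260));print(cv2.boundingRect(cn),m.quad(t,cn,.179))
I=np.hstack([cv2.resize(s["pixels"][120:230,320:420],(400,440),interpolation=cv2.INTER_CUBIC),cv2.resize(t["pixels"][190:300,95:195],(400,440),interpolation=cv2.INTER_CUBIC)])
cv2.imwrite("pics/f.png",I[:,:,::-1])
E
```

```text
[0.43979327 0.10569893 0.27409167] 0.08549150556945015Traceback (most recent call last):
  File "<stdin>", line 4, in <module>
  File "m.py", line 9, in blob
    return max(cs,key=cv2.contourArea),m
           ~~~^^^^^^^^^^^^^^^^^^^^^^^^
ValueError: max() iterable argument is empty
```

```bash
python3 - <<'E'
from h import *
s=camera("scene");t=camera("top")
print(proj(s,[[.479,.274,.179],[.479,.274,.085]]))
I=np.hstack([cv2.resize(s["pixels"][110:230,300:420],(400,400),interpolation=cv2.INTER_CUBIC),cv2.resize(t["pixels"],(400,400))])
cv2.imwrite("pics/f.png",I[:,:,::-1])
E
```

```text
[[378.9712716  151.66059965]
 [370.03681159 180.58673129]]
```

View pics/f.png

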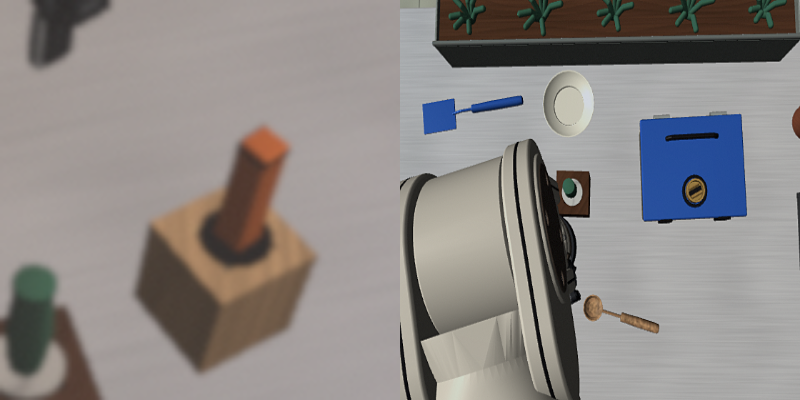

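The driver stands upright with its guard flat on the stand: the handle top is at crop (263,140), matching its projection. The gripper is clear, and the screw and dibber are undisturbed.

```bash
python3 -c "
from workcell import bot
print(bot.job_done())"
```

```text
the job is handed in; nothing more can be done
None
```

The job is handed in: the screw was turned clockwise about 65° until the torque showed its stop, and the screwdriver is back in the pale stand, fully down and released, at about 20 s of the 51 s allowed.

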